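Hook the sprung cover of a chocolate warming well onto its post

ROBOT

A 7-joint arm with a two-finger parallel gripper is mounted at the origin on the work surface. World frame = base frame: x ahead of the robot, y to its left, z up, the work surface at z = 0. Lengths are in m, angles in degrees, forces in N, time in s.
With the tool pointing down it reaches from about 0.425 to 0.875 m from the base axis. Payload 4.7 kg.
Tool frame: the origin (TCP) lies at the very end of the fingers, on their centre line; the grasp point (between the pads) lies 19 mm behind it (env.grip_point_offset is the distance from the TCP to the grasp point, in m); z points along the fingers, y is the line along which they close (so a half turn about z gives the same grasp; the last joint's range is limited). The gripper opens to 87 mm and grips with 3 to 60 N. Pads are 19 mm wide; open, the fingers measure 117 mm over their backs; the gripper's body (75 mm by 190 mm) begins 51 mm behind the grasp point.
Start: joints at [0.808, 18.392, -4.016, 83.108, 1.295, 78.541, -3.26], TCP at [0.65, -0, 0.223] pointing down, gripper open.
Joint ranges: [-163.93, 163.93], [-17.29, 119.83], [-79.2, 71.16], [3.27, 140.29], [-89.18, 269.18], [5.43, 117.66], [-154.24, 154.24]. Speed limits (degrees/s): [147.25, 147.25, 180, 180, 180, 180, 180].

INTERFACE

Orientations are given as [roll, pitch, yaw] about the fixed x, y, z axes, in that order (R = Rz(yaw) Ry(pitch) Rx(roll)).
In Python, from cell import env gives the robot as it stands.
- The arm moves only by the tool jog_arm, never from a script. Its argument "motion" is a list of rows, each an object of numbers: "x", "y", "z": the shift along the tool's x, y, z in cm; "ax", "ay", "az": the turn, a rotation vector about the tool's x, y, z in degrees. In form: [{"x": .., "y": .., "z": .., "ax": .., "ay": .., "az": ..}, ...]. A call has exactly 5 rows; each row shifts and turns the commanded pose from where the row before left it, along the tool's axes as they then stand; what a row does not reach is not made up. A row lasts 1/10 s, in which the tool goes at most 50 mm and 8.59 degrees, less where a joint would pass 70% of its speed; a pose out of reach is approached as far as the arm can. A call is refused whole if a number of a shift passes 5 or a number of a turn 8.59, either way. A call with a gripper value outside its range is refused whole. "claw" is the gripper command: -1 is shut, 1 is fully open, values between are in proportion, set as the call begins (left out, the last holds). The fingers move at their own pace and stop on an object; "squeeze" is the grip in N (left out, the last holds). Time passes only in rows, so rows that do not move let the fingers close, or fill a call up. It gives the time, the measured TCP pose, the force, the opening and the grip force at its end, in the units of the state.
- env.get_obs(): the state, without advancing time (a new reading comes with each control period).
- env.read_camera(name): name is "scene" or "side" or "wrist"; returns the picture (420x560x3 uint8, red, green, blue); there is no depth.
- env.camera_params(name): a dict with "fx", "fy", "cx", "cy" (pixels), "extrinsics" (4x4, takes a point from world to camera coordinates). Camera axes: x right, y up, looking along -z (the intrinsics and any distortion apply to the point x, -y, -z); pixel columns grow to the right and rows downward; lengths in m; the calibration is good to about 2 mm. A picture is of the moment at which its call begins: read the wrist's pose just before it. camera_params takes no time and is no camera call; for the wrist camera it gives the pose at the moment of the call.
- env.sign_off(): hands the job in; it is judged then, once.
The state is a dict: "time_s": time; "qpos": joint angles; "joint_velocities": joint speeds; "effort": joint torques, N m; "tool_pos": TCP position; "tool_rot": TCP orientation; "force": force on the tool from outside, world axes, zero at the start; "wrist_torque": the same for the moment, N m; "grip_width": finger opening in m; "grasp_force": force on a finger pad.
Only numpy, scipy, OpenCV 4.12 (cv2) and the standard library are available. Lean on these libraries where they do the work, as an engineer would, in place of code of your own. Each camera call takes 0.05 s, during which the arm holds its last target. There are 200 camera calls.

TASK

Close the warming well's sliding cover as far as its post and latch it there: press the black plunger knob right down so that its hook drops below the post, draw the cover along until the hook's shank comes up gently against the post (do not ram it), then let the knob rise so that the hook catches the post and holds the cover against its spring by itself. Leave the mould, the bowl and the spatula where they are.

Things in the scene. Friction and masses are not known exactly. Their poses are not given: they have to be found in the camera images.
- well: Stainless countertop warming well, fixed to the table, 200 (x) by 320 (y) by 110 mm high, open on top with a drip grid. Origin: centre of its underside, on the table; its own z is up. A cover slides on its top along the well's own +y; the plunger and the post are at its +x face.
- slot (a point): Mid of the black slot in the well's +x face, 75 mm high. In it is clamped a fixed round steel post, 12 mm thick, sticking out 43 mm along the well's +x. Its axis lies within 33 mm of this point along y, differently every time, so 40 to 105 mm to the +y side of where the knob starts. Its exact place is not given: feel for it, or see it. Over 25 N of shank on post is ramming.
- cover (a joint): Flat aluminium cover, 190 by 150 mm, upper face 122 mm above the table; travel in m along the well's +y: 0 = back (start), 0.115 = end. A spring pulls it back with 2.4 N at 0, 0.3 N more per 10 mm; friction 0.6 N. It runs back if let go unhooked. It carries the plunger in a guide tube (26 mm wide, top at 134 mm) on a 40 mm wide dark bracket (top at 130 mm).
- plunger (a joint): Sprung plunger carried by the cover: travel in m straight down. 0 = up (start), 0.024 = down on a hard stop. 4 N starts it, 12.6 N holds it fully down; it springs up when let go and does not turn. With the post well caught it stays at about 0.010, the hook's foot bearing up under the post; about 0.017 means only the lip is jammed under the post, 0 a miss.
- knob (a point): Centre of the plunger's black round knob, 38 mm in diameter, 26 mm high, axis vertical; 175 mm above the table when up, 151 mm when fully down. Grip it from above. It moves with cover and plunger. It stands 122 mm from the well's origin along the well's +x, outside the +x face, and 50 mm to the origin's -y side with the cover fully back.
- hook_throat (a point): Upper face, mid, of the foot of the plunger's J-shaped hook. The 8 mm thick shank stands straight under the knob; the foot runs 23 mm from it towards the well's +y to a lip 5 mm thick, 7 mm high: an 18 mm throat. The lip clears the post only with the plunger past 0.017. Pressed, the shank meets the post with the knob 10 mm short of its axis; let go, the cover springs back 6 mm onto the lip.
- mould: Bystander: flat plastic chocolate mould, 275 by 135 by 24 mm, loose on the table; origin at the centre of its underside. Leave it.
- bowl: Bystander: steel bowl, 120 mm wide, 60 mm high, loose; origin at the centre of its underside. Leave it.
- spatula: Bystander: spatula with a black handle lying on the table beyond the well. Leave it.

How it is judged:
By the outcome, as a careful person would: the job done as asked, in the order asked, and still so for the second after the job is handed in, with the robot touching nothing.
It also fails if it takes over 40 s, if anything falls off the work surface, if the arm or the gripper's body presses on something with over 40 N, if the wrist force passes 120 N, or if a joint passes its speed limit or range.

## Working session

There is one attempt and no reset: what is moved stays moved. The work goes in short steps, Python scripts to look and compute and a tool call to move; the robot and the scene stay as the last step left them, time stands still between calls to the robot, and variables do not carry over. Pictures are saved under pics/ and viewed, at most 10 in all, crops included, and the job is handed in when it is done.

Besides the shell and the picture viewer there is one more tool, called as name([rows], argument=value, ...), one row to a line, values as JSON. jog_arm: Moves the arm, as the interface text tells. Its arguments: {"type":"object","properties":{"motion":{"type":"array"},"claw":{"type":"number"},"squeeze":{"type":"number"}},"required":["motion"]}

```bash
mkdir -p pics; ls; python3 - <<'E'
from cell import env
import cv2,numpy as np
o=env.get_obs(); print(o)
for n in ("scene","side","wrist"):
    p=env.camera_params(n); im=env.read_camera(n)
    cv2.imwrite(f"pics/{n}0.png",im[:,:,::-1]); print(n,p)
E
```

```text
pics
{'time_s': 0.0, 'qpos': array([ 0.8067085 , 18.43851366, -4.01567615, 83.17375415,  1.29599071,
       78.54051828, -3.26095695]), 'joint_velocities': array([-0.01899171, -0.04721674,  0.00404927, -0.01646575,  0.00835463,
       -0.11047663, -0.03790979]), 'effort': array([-2.58547143e-04, -4.91284704e+01, -4.03903294e-01, -3.12526345e+01,
       -6.40594075e-02,  4.37659642e-02,  1.61017233e-04]), 'tool_pos': array([ 6.49457159e-01, -4.22782260e-05,  2.21477780e-01]), 'tool_rot': array([-1.79892511e+02,  6.62071900e-03,  9.00024000e+01]), 'force': array([ 0.51126029, -0.3088794 ,  0.01286929]), 'wrist_torque': array([ 0.02459725, -0.00877766,  0.01065807]), 'grasp_force': 0.0, 'grip_width': 0.08715587965567924}
scene {'fx': 461.90475353016626, 'fy': 461.90475353016626, 'cx': 278.2796552465145, 'cy': 219.1990621900078, 'extrinsics': array([[-0.539311  ,  0.84195271, -0.01610204,  0.35902119],
       [-0.66944867, -0.41705728,  0.6147371 ,  0.32739223],
       [ 0.5108641 ,  0.34231397,  0.7885677 , -1.7292218 ],
       [ 0.        ,  0.        ,  0.        ,  1.        ]])}
side {'fx': 453.3133320915925, 'fy': 453.3133320915925, 'cx': 275.9255054904663, 'cy': 211.80540331189084, 'extrinsics': array([[-0.99863166, -0.04922396,  0.01765828,  0.60491259],
       [ 0.04131291, -0.53554655,  0.8434946 , -0.13507415],
       [-0.03206331,  0.84306992,  0.53684733, -1.52396636],
       [ 0.        ,  0.        ,  0.        ,  1.        ]])}
wrist {'fx': 305.9119994664149, 'fy': 305.9119994664149, 'cx': 281.0635568045831, 'cy': 204.3121259779586, 'extrinsics': array([[ 9.99996587e-01, -2.06556255e-04, -2.60429834e-03,
        -6.48858318e-01],
       [-5.61429060e-04,  9.56586677e-01, -2.91447448e-01,
         3.62596533e-02],
       [ 2.55143739e-03,  2.91447916e-01,  9.56583296e-01,
        -3.92965239e-01],
       [ 0.00000000e+00,  0.00000000e+00,  0.00000000e+00,
         1.00000000e+00]])}
```

View pics/scene0.png

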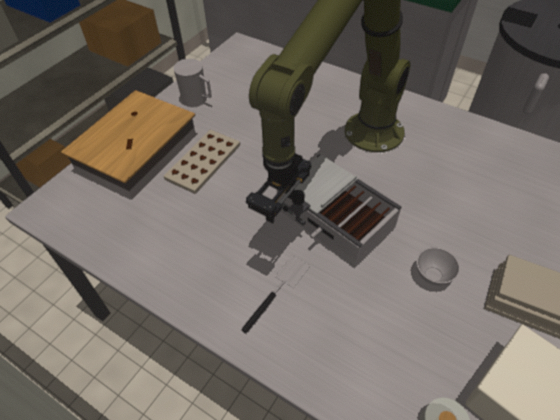

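View pics/side0.png

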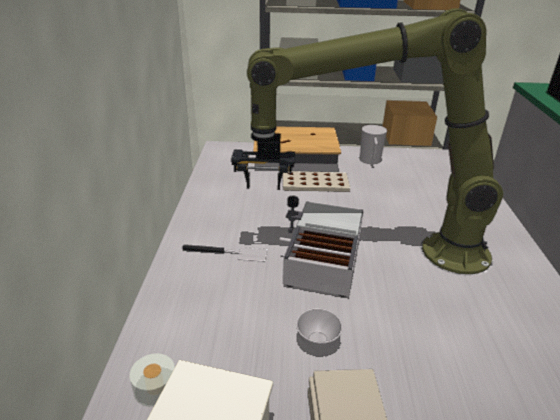

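View pics/wrist0.png

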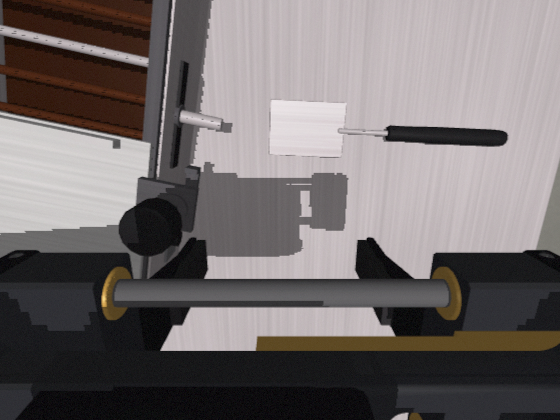

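The wrist view has it all: knob at about (150,228), slot from (184,65) to (175,165), post from (182,116) to about (225,124). The cover is at the bottom of the picture, so the well's +y is about world +y. The mould, bowl and spatula stay well clear.

```bash
cat > h.py <<'E'
import numpy as np,cv2
from cell import env
def ray(p,u,v):
    E=p["extrinsics"];R=E[:3,:3];c=-R.T@E[:3,3]
    d=R.T@np.array([(u-p["cx"])/p["fx"],-(v-p["cy"])/p["fy"],-1.]);return c,d
def onz(p,u,v,z):
    c,d=ray(p,u,v);return c+d*(z-c[2])/d[2]
E
python3 - <<'E'
from h import *
p=env.camera_params("wrist");im=cv2.imread("pics/wrist0.png")
g=im.max(2)
m=(g<32).astype(np.uint8);m[:,215:]=0;m[:50]=0;m[255:]=0;m[:,:110]=0
n,l,s,c=cv2.connectedComponentsWithStats(m)
for i in range(1,n):
    if s[i,4]>80: print(s[i],c[i].round(1))
print("cam",ray(p,0,0)[0])
for u,v,z,t in [(150,228,.182,"knob"),(184,65,.075,"slot+y"),(175,165,.075,"slot-y"),(182,116,.075,"post base"),(222,123,.075,"post tip")]:
    print(t,onz(p,u,v,z).round(4))
cv2.imwrite("pics/crop.png",cv2.resize(im[50:260,100:260],None,fx=2.8,fy=2.8,interpolation=cv2.INTER_CUBIC))
for n,b in (("scene",(250,160,350,250)),("side",(270,180,320,240))):
    i2=cv2.imread(f"pics/{n}0.png")[b[1]:b[3],b[0]:b[2]]
    cv2.imwrite(f"pics/c{n}.png",cv2.resize(i2,None,fx=5,fy=5,interpolation=cv2.INTER_CUBIC))
E
```

```text
[110  60  37  13 164] [128.1  66.2]
[179  62   9  43 185] [183.6  83.3]
[173 126   8  41 170] [176.6 146.2]
[ 125  198   57   57 2298] [155.8 226.4]
[178 238  28  17 342] [193.7 247.4]
cam [0.64991586 0.07971191 0.38492674]
knob [5.562e-01 2.000e-04 1.820e-01]
slot+y [0.5589 0.1208 0.075 ]
slot-y [0.541  0.0272 0.075 ]
post base [0.5527 0.0752 0.075 ]
post tip [0.5913 0.0686 0.075 ]
```

View pics/crop.png

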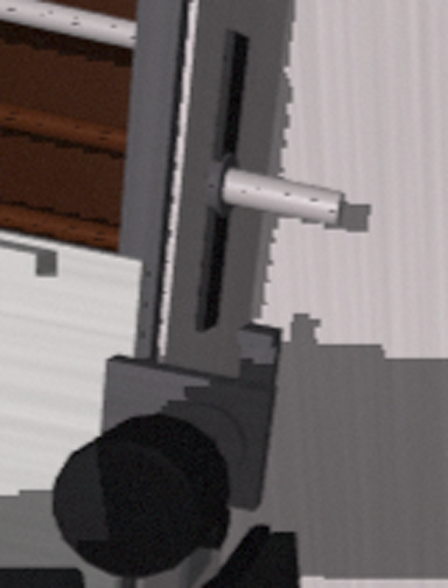

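Crop: knob circle centred at about (150,227) and its shadowed neighbours; slot (184,62)–(173,166), and the post leaves it at about row 116. The hook tip lies just right of the bracket. I'll cross-check the knob in the other two views.

```bash
python3 - <<'E'
from h import *
obs=[("wrist",150.5,227)]
for n,b in (("scene",(285,185,312,212)),("side",(283,192,303,212))):
    im=cv2.imread(f"pics/{n}0.png").max(2);m=np.zeros_like(im);m[b[1]:b[3],b[0]:b[2]]=(im[b[1]:b[3],b[0]:b[2]]<45)
    k,l,s,c=cv2.connectedComponentsWithStats(m);i=1+s[1:,4].argmax();print(n,s[i],c[i])
    x,y,w,h=s[i,:4]; obs.append((n,x+w/2-.5,c[i][1]))
A=np.zeros((3,3));B=np.zeros(3)
for n,u,v in obs:
    c,d=ray(env.camera_params(n),u,v);d/=np.linalg.norm(d);P=np.eye(3)-np.outer(d,d);A+=P;B+=P@c
    print(n,onz(env.camera_params(n),u,v,.175).round(4))
print(np.linalg.solve(A,B))
E
```

```text
scene [285 190  19  22 291] [295.71821306 201.0790378 ]
side [288 196  10  16 102] [292.41176471 201.99019608]
wrist [ 0.5535 -0.0017  0.175 ]
scene [ 0.5751 -0.0022  0.175 ]
side [0.5557 0.008  0.175 ]
[ 0.55547406 -0.00854598  0.16192147]
```

jog_arm([
  {"y": -2.0,"x": -0.1},
  {"y": -2.5},
  {"y": -2.5},
  {"y": -2.35,"az": 5},
  {"az": 5.5},
], claw=1)

```text
$.motion[0]: bad value
```

```bash
python3 - <<'E'
from h import *
p=env.camera_params("wrist");o=env.get_obs();print(o["tool_pos"],o["tool_rot"],o["force"])
im=env.read_camera("wrist");cv2.imwrite("pics/w1.png",im[:,:,::-1]);np.save("p1.npy",p,allow_pickle=True)
E
```

```text
[ 6.49571059e-01 -7.04955177e-05  2.21694974e-01] [-1.79913981e+02  6.95047567e-03  8.99985264e+01] [-0.42695404  0.38898792 -0.24499729]
```

View pics/w1.png

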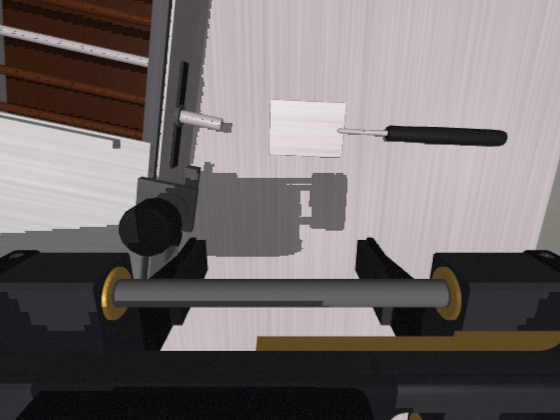

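The move was refused because each row needs all six numbers, so the picture is unchanged (knob at (150,228)).

jog_arm([
  {"x": -0.1,"y": -2,"z": 0,"ax": 0,"ay": 0,"az": 0},
  {"x": 0,"y": -2.5,"z": 0,"ax": 0,"ay": 0,"az": 0},
  {"x": 0,"y": -2.5,"z": 0,"ax": 0,"ay": 0,"az": 0},
  {"x": 0,"y": -2.35,"z": 0,"ax": 0,"ay": 0,"az": 5},
  {"x": 0,"y": 0,"z": 0,"ax": 0,"ay": 0,"az": 5.5},
], claw=1)

```text
time_s: 0.7
tool_pos: [0.554, -0.0011, 0.2227]
tool_rot: [-179.9, 0.0, 79.3]
force: [0.9, 0.1, 0.0]
grip_width: 0.0872
grasp_force: 0.0
```

```bash
python3 - <<'E'
from h import *
p=env.camera_params("wrist");o=env.get_obs();print(o["tool_pos"],o["tool_rot"],o["force"])
im=env.read_camera("wrist");cv2.imwrite("pics/w2.png",im[:,:,::-1]);np.save("p2.npy",p,allow_pickle=True)
E
```

```text
[ 0.5540231  -0.00111292  0.22271835] [-1.79932753e+02  2.52403153e-02  7.92883075e+01] [0.90756711 0.07184397 0.04132668]
```

View pics/w2.png

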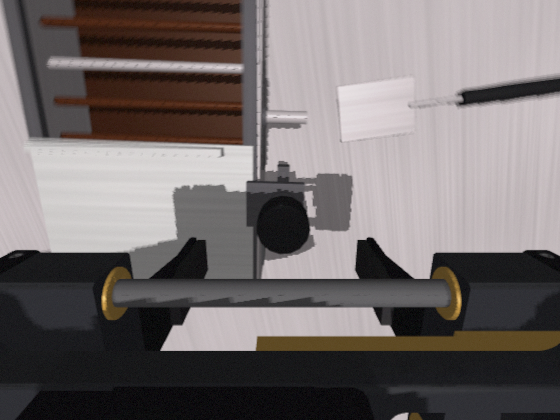

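The fingers now straddle the knob: knob centre (283.5,225), finger mid about u=281.5, post row 117 with its tip at u=307. The well edge is nearly vertical, so the yaw fits.

```bash
python3 - <<'E'
from h import *
p=np.load("p2.npy",allow_pickle=True).item()
im=cv2.imread("pics/w2.png");g=im.max(2)
m=(g<30).astype(np.uint8);m[:192]=0;m[262:]=0;m[:,:235]=0;m[:,330:]=0
n,l,s,c=cv2.connectedComponentsWithStats(m);i=1+s[1:,4].argmax();print(s[i],c[i])
k=onz(p,283.5,225,.178);a=onz(p,270,117,.075);b=onz(p,305,117.5,.075)
e=onz(p,266,10,.11);f=onz(p,258,250,.11)
print(k,a,b,"post yaw",np.degrees(np.arctan2(*(b-a)[1::-1])),"edge",np.degrees(np.arctan2(*(e-f)[1::-1]))-90)
y=np.radians(-10.6);ey=np.array([-np.sin(y),np.cos(y),0]);ex=np.array([np.cos(y),np.sin(y),0])
print("knob->post along y",(a-k)@ey,(b-k)@ey, "off from tcp",(k-env.get_obs()["tool_pos"])@ey,(k-env.get_obs()["tool_pos"])@ex)
E
```

```text
[ 257  196   52   57 2351] [282.47213952 224.43130583]
[ 0.5558141  -0.00075515  0.178     ] [0.5569538  0.07383143 0.075     ] [0.59049067 0.06700194 0.075     ] post yaw -11.51040797389336 edge -13.726850851196929
knob->post along y 0.07352344075325795 0.07297963850518846 off from tcp 0.00041866643400942344 0.00037067427861117605
```

jog_arm([
  {"x": 0,"y": 0.1,"z": 1.5,"ax": 0,"ay": 0,"az": 0},
  {"x": 0,"y": 0.1,"z": 2,"ax": 0,"ay": 0,"az": 0},
  {"x": 0,"y": 0,"z": 1.6,"ax": 0,"ay": 0,"az": 0},
  {"x": 0,"y": 0,"z": 1,"ax": 0,"ay": 0,"az": 0},
  {"x": 0,"y": 0,"z": 0,"ax": 0,"ay": 0,"az": 0},
])

```text
time_s: 1.25
tool_pos: [0.5573, -0.0015, 0.159]
tool_rot: [-179.8, 0.1, 79.6]
force: [-0.2, 0.7, -0.7]
grip_width: 0.0868
grasp_force: 0.0
```

jog_arm([
  {"x": 0,"y": 0,"z": 0,"ax": 0,"ay": 0,"az": 0},
  {"x": 0,"y": 0,"z": 0,"ax": 0,"ay": 0,"az": 0},
  {"x": 0,"y": 0,"z": 0,"ax": 0,"ay": 0,"az": 0},
  {"x": 0,"y": 0,"z": 0,"ax": 0,"ay": 0,"az": 0},
  {"x": 0,"y": 0,"z": 0,"ax": 0,"ay": 0,"az": 0},
], claw=-1, squeeze=6)

```text
time_s: 1.75
tool_pos: [0.5587, -0.0014, 0.162]
tool_rot: [180.0, -0.0, 79.5]
force: [0.2, -0.2, -0.5]
grip_width: 0.0548
grasp_force: 0.0
```

jog_arm([
  {"x": 0,"y": 0,"z": 0,"ax": 0,"ay": 0,"az": 0},
  {"x": 0,"y": 0,"z": 0,"ax": 0,"ay": 0,"az": 0},
  {"x": 0,"y": 0,"z": 0,"ax": 0,"ay": 0,"az": 0},
  {"x": 0,"y": 0,"z": 0,"ax": 0,"ay": 0,"az": 0},
  {"x": 0,"y": 0,"z": 0,"ax": 0,"ay": 0,"az": 0},
])

```text
time_s: 2.25
tool_pos: [0.5551, -0.0008, 0.1608]
tool_rot: [-179.6, 0.0, 79.5]
force: [-8.0, 1.2, 2.7]
grip_width: 0.0382
grasp_force: 6.0
```

jog_arm([
  {"x": 0,"y": -0.15,"z": 0,"ax": 0,"ay": 0,"az": 0},
  {"x": 0,"y": -0.15,"z": 0,"ax": 0,"ay": 0,"az": 0},
  {"x": 0,"y": 0,"z": 0,"ax": 0,"ay": 0,"az": 0},
  {"x": 0,"y": 0,"z": 0,"ax": 0,"ay": 0,"az": 0},
  {"x": 0,"y": 0,"z": 0,"ax": 0,"ay": 0,"az": 0},
])

```text
time_s: 2.75
tool_pos: [0.5551, -0.0008, 0.1615]
tool_rot: [-179.9, 0.0, 79.5]
force: [-4.4, 0.7, 3.0]
grip_width: 0.0375
grasp_force: 6.0
```

jog_arm([
  {"x": 0,"y": 0,"z": 0,"ax": 0,"ay": 0,"az": 0},
  {"x": 0,"y": 0,"z": 0,"ax": 0,"ay": 0,"az": 0},
  {"x": 0,"y": 0,"z": 0.4,"ax": 0,"ay": 0,"az": 0},
  {"x": 0,"y": 0,"z": 0.5,"ax": 0,"ay": 0,"az": 0},
  {"x": 0,"y": 0,"z": 0.4,"ax": 0,"ay": 0,"az": 0},
], squeeze=40)

```text
time_s: 3.25
tool_pos: [0.5551, -0.0007, 0.1489]
tool_rot: [-180.0, 0.0, 79.5]
force: [-7.4, 0.5, 7.3]
grip_width: 0.0369
grasp_force: 40.0
```

jog_arm([
  {"x": 0,"y": -0.1,"z": 0.4,"ax": 0,"ay": 0,"az": 0},
  {"x": 0,"y": -0.1,"z": 0.4,"ax": 0,"ay": 0,"az": 0},
  {"x": 0,"y": 0,"z": 0.3,"ax": 0,"ay": 0,"az": 0},
  {"x": 0,"y": 0,"z": 0.1,"ax": 0,"ay": 0,"az": 0},
  {"x": 0,"y": 0,"z": 0,"ax": 0,"ay": 0,"az": 0},
])

```text
time_s: 3.75
tool_pos: [0.5551, -0.0007, 0.1386]
tool_rot: [179.8, -0.0, 79.5]
force: [-4.0, -0.7, 11.5]
grip_width: 0.0369
grasp_force: 40.0
```

jog_arm([
  {"x": 0,"y": -0.1,"z": 0.2,"ax": 0,"ay": 0,"az": 0},
  {"x": 0,"y": 0,"z": 0.1,"ax": 0,"ay": 0,"az": 0},
  {"x": 0,"y": 0,"z": 0,"ax": 0,"ay": 0,"az": 0},
  {"x": 0,"y": 0,"z": 0,"ax": 0,"ay": 0,"az": 0},
  {"x": 0,"y": 0,"z": 0,"ax": 0,"ay": 0,"az": 0},
])

```text
time_s: 4.25
tool_pos: [0.5551, -0.0007, 0.1373]
tool_rot: [179.6, -0.0, 79.5]
force: [-5.7, -0.6, 15.9]
grip_width: 0.0371
grasp_force: 40.0
```

jog_arm([
  {"x": 0.5,"y": 0,"z": 0,"ax": 0,"ay": 0,"az": 0},
  {"x": 0.8,"y": 0,"z": 0,"ax": 0,"ay": 0,"az": 0},
  {"x": 0.8,"y": 0,"z": 0,"ax": 0,"ay": 0,"az": 0},
  {"x": 0.8,"y": 0,"z": 0,"ax": 0,"ay": 0,"az": 0},
  {"x": 0.5,"y": 0,"z": 0,"ax": 0,"ay": 0,"az": 0},
])

```text
time_s: 4.75
tool_pos: [0.5619, 0.0319, 0.1373]
tool_rot: [179.6, 0.0, 79.5]
force: [-3.5, -3.7, 15.6]
grip_width: 0.0374
grasp_force: 40.0
```

jog_arm([
  {"x": 0.5,"y": 0,"z": 0,"ax": 0,"ay": 0,"az": 0},
  {"x": 0.5,"y": 0,"z": 0,"ax": 0,"ay": 0,"az": 0},
  {"x": 0.4,"y": 0,"z": 0,"ax": 0,"ay": 0,"az": 0},
  {"x": 0.2,"y": 0,"z": 0,"ax": 0,"ay": 0,"az": 0},
  {"x": 0,"y": 0,"z": 0,"ax": 0,"ay": 0,"az": 0},
])

```text
time_s: 5.25
tool_pos: [0.5651, 0.0475, 0.1373]
tool_rot: [179.5, 0.0, 79.5]
force: [-2.4, -3.1, 15.2]
grip_width: 0.0373
grasp_force: 40.0
```

jog_arm([
  {"x": 0.2,"y": 0,"z": 0,"ax": 0,"ay": 0,"az": 0},
  {"x": 0.2,"y": 0,"z": 0,"ax": 0,"ay": 0,"az": 0},
  {"x": 0.2,"y": 0,"z": 0,"ax": 0,"ay": 0,"az": 0},
  {"x": 0.1,"y": 0,"z": 0,"ax": 0,"ay": 0,"az": 0},
  {"x": 0.1,"y": 0,"z": 0,"ax": 0,"ay": 0,"az": 0},
])

```text
time_s: 5.75
tool_pos: [0.5666, 0.0544, 0.1373]
tool_rot: [179.5, 0.0, 79.4]
force: [-2.0, -5.2, 14.1]
grip_width: 0.037
grasp_force: 40.0
```

jog_arm([
  {"x": 0.1,"y": 0,"z": 0,"ax": 0,"ay": 0,"az": 0},
  {"x": 0.1,"y": 0,"z": 0,"ax": 0,"ay": 0,"az": 0},
  {"x": 0.05,"y": 0,"z": 0,"ax": 0,"ay": 0,"az": 0},
  {"x": 0,"y": 0,"z": 0,"ax": 0,"ay": 0,"az": 0},
  {"x": 0,"y": 0,"z": 0,"ax": 0,"ay": 0,"az": 0},
])

```text
time_s: 6.25
tool_pos: [0.5671, 0.057, 0.1373]
tool_rot: [179.5, 0.0, 79.4]
force: [-2.5, -3.9, 14.3]
grip_width: 0.0372
grasp_force: 40.0
```

jog_arm([
  {"x": 0.1,"y": 0,"z": 0.05,"ax": 0,"ay": 0,"az": 0},
  {"x": 0.1,"y": 0,"z": 0,"ax": 0,"ay": 0,"az": 0},
  {"x": 0,"y": 0,"z": 0,"ax": 0,"ay": 0,"az": 0},
  {"x": 0,"y": 0,"z": 0,"ax": 0,"ay": 0,"az": 0},
  {"x": 0,"y": 0,"z": 0,"ax": 0,"ay": 0,"az": 0},
])

```text
time_s: 6.75
tool_pos: [0.5676, 0.0592, 0.1373]
tool_rot: [179.5, 0.0, 79.4]
force: [-2.6, -3.9, 16.5]
grip_width: 0.0372
grasp_force: 40.0
```

jog_arm([
  {"x": 0.1,"y": 0,"z": 0,"ax": 0,"ay": 0,"az": 0},
  {"x": 0.1,"y": 0,"z": 0,"ax": 0,"ay": 0,"az": 0},
  {"x": 0,"y": 0,"z": 0,"ax": 0,"ay": 0,"az": 0},
  {"x": 0,"y": 0,"z": 0,"ax": 0,"ay": 0,"az": 0},
  {"x": 0,"y": 0,"z": 0,"ax": 0,"ay": 0,"az": 0},
])

```text
time_s: 7.25
tool_pos: [0.568, 0.0611, 0.1373]
tool_rot: [179.5, 0.0, 79.4]
force: [-2.8, -4.1, 15.8]
grip_width: 0.0369
grasp_force: 40.0
```

jog_arm([
  {"x": 0.1,"y": 0,"z": 0,"ax": 0,"ay": 0,"az": 0},
  {"x": 0.1,"y": 0,"z": 0,"ax": 0,"ay": 0,"az": 0},
  {"x": 0,"y": 0,"z": 0,"ax": 0,"ay": 0,"az": 0},
  {"x": 0,"y": 0,"z": 0,"ax": 0,"ay": 0,"az": 0},
  {"x": 0,"y": 0,"z": 0,"ax": 0,"ay": 0,"az": 0},
])

```text
time_s: 7.75
tool_pos: [0.5681, 0.0618, 0.1373]
tool_rot: [179.5, 0.1, 79.4]
force: [-3.6, -7.2, 17.2]
grip_width: 0.0367
grasp_force: 40.0
```

jog_arm([
  {"x": 0.1,"y": 0,"z": 0,"ax": 0,"ay": 0,"az": 0},
  {"x": 0,"y": 0,"z": 0,"ax": 0,"ay": 0,"az": 0},
  {"x": 0,"y": 0,"z": 0,"ax": 0,"ay": 0,"az": 0},
  {"x": 0,"y": 0,"z": 0,"ax": 0,"ay": 0,"az": 0},
  {"x": 0,"y": 0,"z": 0,"ax": 0,"ay": 0,"az": 0},
])

```text
time_s: 8.25
tool_pos: [0.5682, 0.0619, 0.1373]
tool_rot: [179.5, 0.2, 79.3]
force: [-4.3, -7.6, 17.3]
grip_width: 0.037
grasp_force: 40.0
```

Contact is gentle, about 4 N above the spring force. Now letting the knob rise.

jog_arm([
  {"x": -0.1,"y": 0,"z": -0.4,"ax": 0,"ay": 0,"az": 0},
  {"x": 0,"y": 0,"z": -0.4,"ax": 0,"ay": 0,"az": 0},
  {"x": 0,"y": 0,"z": -0.4,"ax": 0,"ay": 0,"az": 0},
  {"x": 0,"y": 0,"z": -0.3,"ax": 0,"ay": 0,"az": 0},
  {"x": 0,"y": 0,"z": 0,"ax": 0,"ay": 0,"az": 0},
])

```text
time_s: 8.75
tool_pos: [0.5681, 0.0618, 0.1506]
tool_rot: [179.5, 0.1, 79.4]
force: [0.2, -5.2, 7.0]
grip_width: 0.0368
grasp_force: 40.0
```

jog_arm([
  {"x": 0,"y": 0,"z": -0.2,"ax": 0,"ay": 0,"az": 0},
  {"x": 0,"y": 0,"z": -0.1,"ax": 0,"ay": 0,"az": 0},
  {"x": 0,"y": 0,"z": 0,"ax": 0,"ay": 0,"az": 0},
  {"x": 0,"y": 0,"z": 0,"ax": 0,"ay": 0,"az": 0},
  {"x": 0,"y": 0,"z": 0,"ax": 0,"ay": 0,"az": 0},
])

```text
time_s: 9.25
tool_pos: [0.568, 0.0618, 0.1516]
tool_rot: [179.6, 0.1, 79.4]
force: [4.1, -5.2, -0.1]
grip_width: 0.0373
grasp_force: 40.0
```

jog_arm([
  {"x": -0.2,"y": 0,"z": 0,"ax": 0,"ay": 0,"az": 0},
  {"x": -0.2,"y": 0,"z": 0,"ax": 0,"ay": 0,"az": 0},
  {"x": -0.2,"y": 0,"z": 0,"ax": 0,"ay": 0,"az": 0},
  {"x": -0.15,"y": 0,"z": 0,"ax": 0,"ay": 0,"az": 0},
  {"x": 0,"y": 0,"z": 0,"ax": 0,"ay": 0,"az": 0},
])

```text
time_s: 9.75
tool_pos: [0.5669, 0.0566, 0.1517]
tool_rot: [179.6, -0.0, 79.4]
force: [4.5, -0.3, -0.5]
grip_width: 0.0373
grasp_force: 40.0
```

jog_arm([
  {"x": -0.1,"y": 0,"z": 0,"ax": 0,"ay": 0,"az": 0},
  {"x": 0,"y": 0,"z": 0,"ax": 0,"ay": 0,"az": 0},
  {"x": 0,"y": 0,"z": 0,"ax": 0,"ay": 0,"az": 0},
  {"x": 0,"y": 0,"z": 0,"ax": 0,"ay": 0,"az": 0},
  {"x": 0,"y": 0,"z": 0,"ax": 0,"ay": 0,"az": 0},
], squeeze=6)

```text
time_s: 10.25
tool_pos: [0.5667, 0.0559, 0.1518]
tool_rot: [179.6, -0.1, 79.5]
force: [5.6, -0.5, -1.6]
grip_width: 0.0377
grasp_force: 6.0
```

jog_arm([
  {"x": 0,"y": 0.15,"z": 0,"ax": 0,"ay": 0,"az": 0},
  {"x": 0,"y": 0,"z": 0,"ax": 0,"ay": 0,"az": 0},
  {"x": 0,"y": 0,"z": 0,"ax": 0,"ay": 0,"az": 0},
  {"x": 0,"y": 0,"z": 0,"ax": 0,"ay": 0,"az": 0},
  {"x": 0,"y": 0,"z": 0,"ax": 0,"ay": 0,"az": 0},
], claw=1)

```text
time_s: 10.75
tool_pos: [0.5645, 0.0566, 0.151]
tool_rot: [-180.0, -0.0, 79.5]
force: [0.9, -0.3, -0.2]
grip_width: 0.0702
grasp_force: 0.0
```

jog_arm([
  {"x": 0,"y": 0,"z": 0,"ax": 0,"ay": 0,"az": 0},
  {"x": 0,"y": 0,"z": 0,"ax": 0,"ay": 0,"az": 0},
  {"x": 0,"y": 0,"z": -1,"ax": 0,"ay": 0,"az": 0},
  {"x": 0,"y": 0,"z": -2,"ax": 0,"ay": 0,"az": 0},
  {"x": 0,"y": 0,"z": -2,"ax": 0,"ay": 0,"az": 0},
])

```text
time_s: 11.25
tool_pos: [0.5645, 0.0565, 0.2021]
tool_rot: [-180.0, 0.0, 79.5]
force: [0.3, 0.6, -0.1]
grip_width: 0.0868
grasp_force: 0.0
```

jog_arm([
  {"x": 0,"y": 0,"z": -2,"ax": 0,"ay": 0,"az": 0},
  {"x": 0,"y": 0,"z": -1,"ax": 0,"ay": 0,"az": 0},
  {"x": -2,"y": 0,"z": 0,"ax": 0,"ay": 0,"az": 0},
  {"x": -2,"y": 0,"z": 0,"ax": 0,"ay": 0,"az": 0},
  {"x": 0,"y": 0,"z": 0,"ax": 0,"ay": 0,"az": 0},
])

```text
time_s: 11.75
tool_pos: [0.5571, 0.0135, 0.2313]
tool_rot: [180.0, 0.1, 79.2]
force: [0.5, -0.2, -0.5]
grip_width: 0.087
grasp_force: 0.0
```

```bash
python3 - <<'E'
from h import *
p=env.camera_params("wrist");im=env.read_camera("wrist")[:,:,::-1];cv2.imwrite("pics/w3.png",im);np.save("p3.npy",p,allow_pickle=True)
s=env.read_camera("side")[:,:,::-1];cv2.imwrite("pics/s3.png",cv2.resize(s[150:300,220:400],None,fx=4,fy=4))
E
```

```text
(no output)
```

View pics/w3.png

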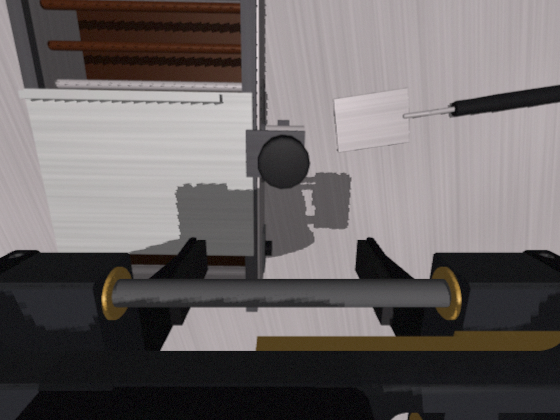

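View pics/s3.png

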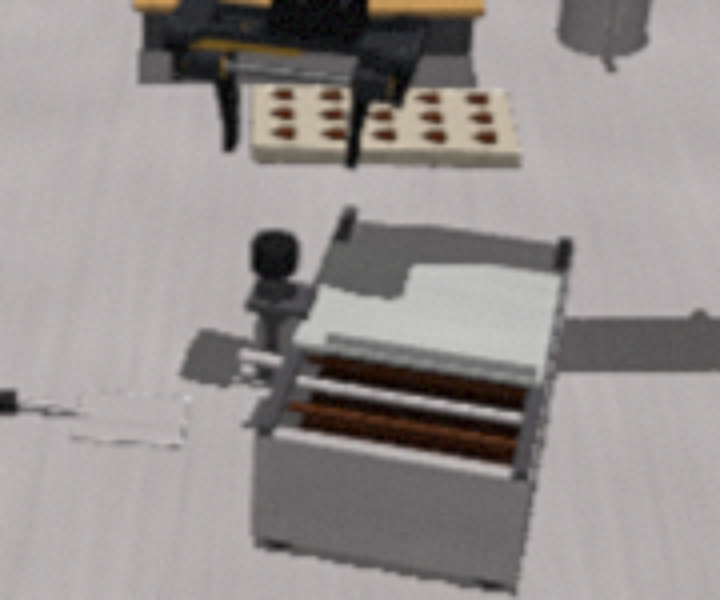

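Wrist view: the released knob stays forward at (283,161), and the cover still covers the well's middle. Side crop: the hook is around the post at about (262,362), the knob sits low, and the bystanders haven't moved. One position check, then hand in.

```bash
python3 - <<'E'
from h import *
p=np.load("p3.npy",allow_pickle=True).item();k=onz(p,283.5,161,.168);print(k)
if abs(k[1]-.0562)<.006: print(env.sign_off())
E
```

```text
[0.5670974  0.05664544 0.168     ]
the job is handed in; nothing more can be done
None
```

The cover is closed to the post and latched: the hook holds it with the plunger at about 0.010, the shank met the post at only about 4 N, the arm is clear, and the job was handed in at about 12 s.

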